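# Reset the label printer: lever the cover open, ease it shut, press feed

## Task

Press the green lever of the label printer all the way down so that the cover swings fully open, and keep it there for two seconds while the roll sensor resets. Then let the lever up slowly so the cover settles shut without slamming, press the blue feed button fully in and let it go. Work with the fingertips only: do not touch the cover itself, do not press feed while the cover is open, and leave the spare roll, the bottle and the mouse where they are.

Things in the scene. Friction and masses are not known exactly. Their poses are not given: they have to be found in the camera images.
- printer: White desktop label printer, fixed to the desk, 230 mm deep (its x), 200 mm wide (its y). Origin: centre of its underside on the desk; x points from its front to its back, y to its left side seen from the front deck looking to its back, z up. Its flat front deck (x -115 to -45 mm) is 85 mm high; behind it the closed cover rises to 161 mm. The green lever stands out of the front, left of the middle; the blue feed button is on the deck, right of the middle.
- lever_pad (a point): Centre of the top face of the green pad at the end of the lever (pad 36 mm along the lever, 46 mm across, 10 mm thick), facing up; pressed from above. The lever pivots inside the deck at x = -64, y = 50, z = 70 mm in the printer's frame; the pad is 120 mm from the pivot. Pad top about 102 mm above the desk at rest and 50 mm when fully down; it drifts no more than 4 mm horizontally on the way. The space under and around the pad is free.
- lever (a joint): Angle of the lever in rad: 0 at rest (22 hundredths of a rad above level), 0.44 fully down on its stop. It is linked to the cover: cover angle = 2 x lever angle. The cover and its return spring push the lever up with about 3 to 7 N at the pad (it varies); nothing holds it down when let go.
- cover (a joint): Angle of the cover in rad: 0 shut, 0.88 fully open (end stop). Hinged along the top rear edge of the case at x = 112, z = 86 mm in the printer's frame; it swings up and back, away from the lever. Let go, it drops shut at about 2 rad/s, which is a slam; striking shut at under 1 rad/s (pad rising slower than about 60 mm/s) is gentle.
- cover_edge (a point): Middle of the front edge of the white cover, half-way up its front face (cover 160 mm deep, 196 mm wide, 75 mm high).
- feed_top (a point): Centre of the top face of the round blue feed button, 26 mm across, facing up, in a grey housing on the front deck; pressed straight down.
- feed (a joint): Travel of the feed button in m: 0 out, 0.006 fully in, which takes about 4 N; it springs back.
- spare_roll_center (a point): Centre (half-way up) of a loose spare roll of white labels standing on its end, 84 mm across, 50 mm high.
- drink_center (a point): Centre (half-way up) of a loose amber drink bottle with a blue cap, 60 mm across, 150 mm high.
- mouse_center (a point): Centre of a loose black computer mouse, 105 x 60 mm, 32 mm high.

How it is judged:
By the outcome, as a careful person would: the job done as asked, in the order asked, and still so for the second after the job is handed in, with the robot touching nothing.
It also fails if it takes over 58 s, if anything falls off the work surface, if the arm or the gripper's body presses on something with over 40 N, if the wrist force passes 120 N, or if a joint passes its speed limit or range.

## Robot

A 6-joint arm with a two-finger parallel gripper is mounted at the origin on the work surface. World frame = base frame: x ahead of the robot, y to its left, z up, the work surface at z = 0. Lengths are in m, angles in rad, forces in N, time in s.
With the tool pointing down it reaches from about 0.375 to 0.9 m from the base axis. Payload 3.1 kg.
Tool frame: the origin (TCP) lies at the centre of the arm's flange, where the gripper is bolted on; the fingertips stand 173 mm ahead of it and the grasp point (between the pads) lies 155 mm ahead of it (tip_extent is the distance from the TCP to the fingertips, in m); z points along the fingers, y is the direction in which the jaws open and shut (so a half turn about z gives the same grasp; the last joint's range is limited). The gripper opens to 85 mm and grips with 20 to 120 N. Pads are 22 mm wide; open, the fingers measure 114 mm over their backs; the gripper's body (76 mm by 85 mm) begins 54 mm behind the grasp point. The pads swing forward as they close: fully open they stand 13 mm farther back than shut.
Start: joints at [-1.514, 0.527, 1.433, -0, 1.181, -0.178], TCP at [0.145, -0.608, 0.405] pointing down, gripper open.
Joint ranges: [-3.08, 3.08], [-0.75, 2.2], [0.22, 2.44], [-1.43, 4.57], [0, 2.65], [-2.85, 2.85]. Speed limits (rad/s): [2.79, 2.79, 3.14, 3.14, 3.14, 3.14].

## Interface

Orientations are given as a unit quaternion [x, y, z, w].
In Python, from station import sense, snapshot, sign_off, tip_extent gives the robot as it stands. The module is installed in compiled form; this text tells all that it offers.
- The arm moves only by the tool servo_tool, never from a script. Its argument "rows" is a list of rows, each a list of 3 entries, a list of its own where there are three numbers: the shift along the tool's x, y, z in mm, then the turn about the tool's z in degrees, then the opening, from -1 (shut) to 1 (fully open), so that 0 is half open. A call has 1 to 8 rows; each row is the pose to reach, as a shift and turn from the pose measured when the call began, along the tool's axes at that moment; what a row does not reach only later rows make up. A row lasts 1/10 s, in which the tool goes at most 50 mm and 8.59 degrees, less where a joint would pass 70% of its speed; a pose out of reach is approached as far as the arm can. A call with a gripper value outside its range is refused whole. The fingers move at their own pace and stop on an object; "force" is the grip in N (left out, the last holds). Time passes only in rows, so rows that repeat a pose let the fingers close. It gives the time, the measured TCP pose, the force and the opening at its end, in the units of the state.
- sense(): the state, without advancing time (a new reading comes with each control period).
- snapshot(name): name is "scene" or "top" or "wrist"; returns a dict with "image" (384x512x3 uint8, blue, green, red), "z_map" (384x512 float32, m along the optical axis (not along the pixel's ray), 0 where there is no reading), "vertical_fov" (degrees; the focal length in pixels is half the picture's height over the tangent of half this angle, whatever the lens; pixels are square), "cx", "cy" (the principal point, pixels), "cam_to_world" (4x4, takes a point from camera to world coordinates). Camera axes: x right, y down, z forward; pixel columns grow to the right and rows downward; lengths in m; the calibration is good to about 2 mm. A picture is of the moment at which its call begins.
- sign_off(): hands the job in, once; it reports no verdict.
The state is a dict: "t": time; "q": joint angles; "qd": joint speeds; "tau": joint torques, N m; "tcp_pos": TCP position; "tool_rot": TCP orientation; "force": force on the tool from outside, world axes, zero at the start; "ft_torque": the same for the moment, N m; "finger_gap": opening from 0.0 (shut) to 1.0 (fully open).
Only numpy, scipy, OpenCV 4.12 (cv2) and the standard library are available. Lean on these libraries where they do the work, as an engineer would, in place of code of your own. Each camera call takes 0.05 s, during which the arm holds its last target. There are 200 camera calls.

## Working session

There is one attempt and no reset: what is moved stays moved. The work goes in short steps, Python scripts to look and compute and a tool call to move; the robot and the scene stay as the last step left them, time stands still between calls to the robot, and variables do not carry over. Pictures are saved under pics/ and viewed, about 8 in all and at most 12, crops included, and the job is handed in when it is done.

Besides the shell and the picture viewer there is one more tool, called after "Request:" as name([rows], argument=value, ...), one row to a line, values as JSON. servo_tool: Moves the arm, as the interface text tells. Its arguments: {"type":"object","properties":{"rows":{"type":"array"},"force":{"type":"number"}},"required":["rows"]}

```bash
mkdir -p pics
python3 - <<'E'
from station import *
import cv2,numpy as np
print(sense()); print(tip_extent)
ims=[]
for n in("scene","top"):
    s=snapshot(n); np.savez(n+".npz",**s); ims.append(s["image"]); print(n,s["vertical_fov"],s["cx"],s["cy"],s["cam_to_world"].round(3).tolist())
    cv2.imwrite(f"pics/{n}0.png",s["image"])
E
```

```text
{'t': 0.0, 'q': array([-1.51450755e+00,  5.28503498e-01,  1.43390434e+00,  2.44143327e-05,
        1.18143173e+00, -1.78497735e-01]), 'qd': array([ 0.00111948, -0.0001461 , -0.00184151, -0.00170445, -0.00021548,
       -0.00233634]), 'tau': array([-1.15750994e-03, -4.42349374e+01, -1.78025490e+01, -2.80036629e-04,
        8.49187811e-03, -1.35878705e-05]), 'tcp_pos': array([ 0.14541021, -0.60749543,  0.40370962]), 'tool_rot': array([ 9.93117239e-01,  1.17119119e-01,  7.98725876e-05, -1.12066871e-03]), 'force': array([-0.13254144, -0.5975528 , -0.37964465]), 'ft_torque': array([ 0.06517241,  0.00745586, -0.00059026]), 'finger_gap': 0.99894217217697}
0.1734
scene 45.015652144300454 254.18841278255329 197.6480057445751 [[-0.776, 0.546, -0.316, 0.979], [0.631, 0.673, -0.386, 0.492], [0.002, -0.499, -0.866, 1.103], [0.0, 0.0, 0.0, 1.0]]
top 43.45220150370282 259.0160746554795 190.54956405465703 [[0.005, -0.992, 0.129, 0.447], [-1.0, -0.006, -0.007, 0.018], [0.008, -0.129, -0.992, 1.226], [0.0, 0.0, 0.0, 1.0]]
```

View pics/scene0.png

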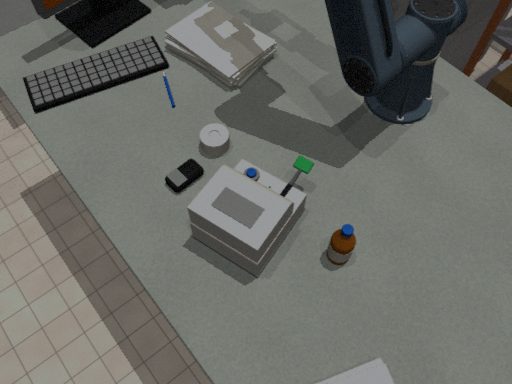

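View pics/top0.png

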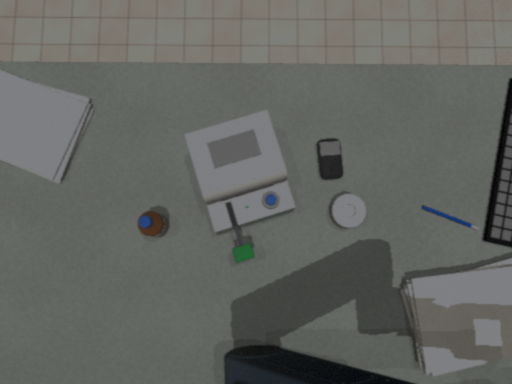

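The scene view shows the printer in the middle: green pad at (303,164), blue button at (252,173), bottle at (342,243). The top view has the pad at (243,253), the feed button at (270,200), the bottle at (151,222), the roll at (348,210) and the mouse at (330,158).

```bash
cat > h.py <<'E'
import cv2,numpy as np
from scipy.spatial.transform import Rotation as R
def pts(s,m):
    f=192/np.tan(np.radians(s["vertical_fov"]/2)); v,u=np.nonzero(m&(s["z_map"]>0)); z=s["z_map"][v,u]
    p=np.c_[(u-s["cx"])/f*z,(v-s["cy"])/f*z,z,np.ones_like(z)]
    return (p@s["cam_to_world"].T)[:,:3]
def ray(s,uv,h):
    f=192/np.tan(np.radians(s["vertical_fov"]/2)); M=s["cam_to_world"]
    d=M[:3,:3]@np.array([(uv[0]-s["cx"])/f,(uv[1]-s["cy"])/f,1]); o=M[:3,3]
    return o+d*(h-o[2])/d[2]
def mask(s,lo,hi,near):
    h=cv2.cvtColor(s["image"],cv2.COLOR_BGR2HSV); m=cv2.inRange(h,lo,hi)
    n,l,st,c=cv2.connectedComponentsWithStats(m)
    i=min((i for i in range(1,n) if st[i,4]>15),key=lambda i:np.hypot(*(c[i]-near)))
    return l==i,c[i],st[i,4]
def totool(st,d): return R.from_quat(st["tool_rot"]).inv().apply(d)*1000
E
python3 - <<'E'
from h import *
from station import sense
for n,g,b in(("scene",(303,164),(252,173)),("top",(243,253),(270,200))):
    s=dict(np.load(n+".npz"))
    for nm,lo,hi,nr,ht in(("pad",(45,100,50),(75,255,255),g,.102),("feed",(100,120,50),(125,255,255),b,.094)):
        m,c,a=mask(s,lo,hi,nr); p=pts(s,m)
        print(n,nm,c,a,"depth med",np.median(p,0).round(4),"zmax",np.percentile(p[:,2],90).round(4),"ray",ray(s,c,ht).round(4))
    if n=="top":
        P=pts(s,np.ones((384,512),bool))
        d=P[(P[:,0]>.2)&(P[:,0]<.75)&(abs(P[:,1])<.25)]
        for z0,z1 in((.08,.09),(.15,.17)):
            q=d[(d[:,2]>z0)&(d[:,2]<z1)]; q=q[(q[:,1]<.2)]
            r=cv2.minAreaRect(q[:,:2].astype(np.float32)); print(z0,len(q),r)
print(R.from_quat(sense()["tool_rot"]).as_matrix().round(3))
E
```

```text
scene pad [303.19534884 164.22325581] 215 depth med [0.4503 0.0477 0.1012] zmax 0.1055 ray [0.451  0.0479 0.102 ]
scene feed [250.95833333 172.40277778] 72 depth med [ 0.5739 -0.0156  0.1062] zmax 0.1099 ray [ 0.5693 -0.0221  0.094 ]
top pad [242.84363636 252.41090909] 275 depth med [0.4504 0.0461 0.1027] zmax 0.1068 ray [0.4495 0.0464 0.102 ]
top feed [270.37333333 199.37333333] 75 depth med [ 0.5735 -0.0161  0.1079] zmax 0.1102 ray [ 0.5742 -0.0173  0.094 ]
0.08 2017 ((0.5465101003646851, 0.023787163197994232), (0.09594646841287613, 0.20091843605041504), 17.21405029296875)
0.15 5695 ((0.6695986390113831, 0.06252151727676392), (0.15728376805782318, 0.1959305703639984), 17.451486587524414)
[[ 0.973  0.233 -0.   ]
 [ 0.233 -0.973  0.002]
 [ 0.    -0.002 -1.   ]]
```

Request:
servo_tool([
  [[40, -30, 0], 0, -1],
  [[80, -60, 0], 0, -1],
  [[120, -90, 0], 0, -1],
  [[160, -120, 0], 0, -1],
  [[200, -150, 0], 0, -1],
  [[240, -180, 0], 0, -1],
  [[280, -210, 0], 0, -1],
  [[320, -240, 0], 0, -1],
], force=40)

```text
t: 0.9
tcp_pos: [0.4015, -0.2981, 0.4042]
tool_rot: [0.993, 0.117, -0.0, -0.001]
force: [0.8, -0.8, -0.4]
finger_gap: -0.003
```

Run:
```python
from h import *
from station import sense
st=sense();p=st["tcp_pos"];print(st["t"],p,st["finger_gap"],st["q"].round(2),st["qd"].round(2))
print(totool(st,np.array([.450,.047,.404])-p).round(1))
```

```text
0.9 [ 0.40151535 -0.29805736  0.40422144] -0.003456579789299023 [-0.86  0.36  1.74  0.    1.04  0.47] [ 1.    0.01 -0.02  0.   -0.    0.99]
[ 127.3 -324.4    1. ]
```

Request:
servo_tool([
  [[18, -46, 0], 0, -1],
  [[36, -92, 0], 0, -1],
  [[54, -138, 0], 0, -1],
  [[72, -184, 0], 0, -1],
  [[90, -230, 0], 0, -1],
  [[108, -275, 0], 0, -1],
  [[121, -308, 0], 0, -1],
  [[127, -324, 0], 0, -1],
])

```text
t: 1.7
tcp_pos: [0.4494, 0.0494, 0.4048]
tool_rot: [0.993, 0.119, -0.0, -0.002]
force: [0.1, -1.5, 0.6]
finger_gap: -0.001
```

Request:
servo_tool([
  [[0, 0, 15], -1, -1],
  [[0, 0, 35], -2, -1],
  [[0, 0, 60], -4, -1],
  [[0, 0, 75], -4, -1],
  [[0, 0, 80], -4, -1],
  [[0, 0, 80], -4, -1],
])

```text
t: 2.3
tcp_pos: [0.4492, 0.0497, 0.3243]
tool_rot: [0.988, 0.153, -0.001, -0.002]
force: [-0.2, 0.9, -0.1]
finger_gap: 0.001
```

Run:
```python
from h import *
from station import *
st=sense();p=st["tcp_pos"];print(st["t"],p,st["finger_gap"],st["force"])
print(totool(st,np.array([.450,.047,.103+.1734])-p).round(1))
s=snapshot("wrist");t=snapshot("scene");cv2.imwrite("pics/w1.png",np.hstack([s["image"],t["image"]])[:, :, :][:,:1024])
cv2.imwrite("pics/w1.png",cv2.resize(cv2.imread("pics/w1.png"),(800,300)))
```

```text
2.3 [0.44916308 0.04968696 0.32425086] 0.0009513389643771998 [-0.15339668  0.90632339 -0.1428248 ]
[ 0.1  3.  47.8]
```

View pics/w1.png

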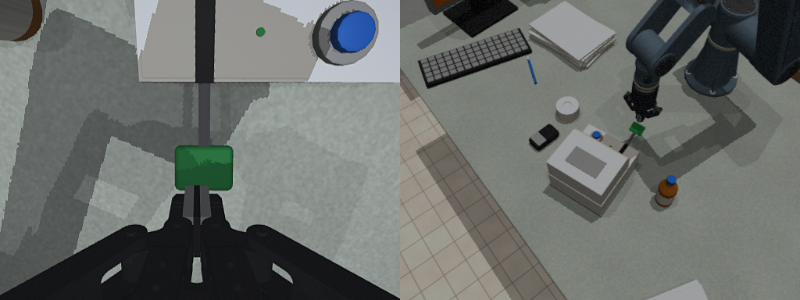

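Left panel (wrist): the shut fingertips are over the rear part of the pad, and the lever runs straight to the deck. Descending to contact.

Request:
servo_tool([
  [[0, 2, 10], 0, -1],
  [[0, 3, 22], 0, -1],
  [[0, 3, 34], 0, -1],
  [[0, 3, 43], 0, -1],
  [[0, 3, 48], 0, -1],
  [[0, 3, 53], 0, -1],
  [[0, 3, 58], 0, -1],
  [[0, 3, 62], 0, -1],
])

```text
t: 3.2
tcp_pos: [0.4496, 0.0468, 0.2634]
tool_rot: [0.988, 0.154, -0.001, -0.001]
force: [-2.5, -1.7, 6.0]
finger_gap: -0.002
```

Request:
servo_tool([
  [[0, 0, 5], 0, -1],
  [[0, 0, 10], 0, -1],
  [[0, 0, 15], 0, -1],
  [[0, 0, 20], 0, -1],
  [[0, 0, 25], 0, -1],
  [[0, 0, 29], 0, -1],
  [[0, 0, 32], 0, -1],
  [[0, 0, 34], 0, -1],
])

```text
t: 4.0
tcp_pos: [0.4492, 0.0468, 0.2294]
tool_rot: [0.988, 0.154, -0.002, -0.001]
force: [-2.8, -2.2, 3.9]
finger_gap: 0.0
```

Tip at about 56 mm. Now the last few millimetres, in small steps until the stop.

Request:
servo_tool([
  [[0, 0, 2], 0, -1],
  [[0, 0, 4], 0, -1],
  [[0, 0, 5], 0, -1],
  [[0, 0, 6], 0, -1],
  [[0, 0, 7], 0, -1],
  [[0, 0, 7], 0, -1],
])

```text
t: 4.6
tcp_pos: [0.4494, 0.0469, 0.2244]
tool_rot: [0.988, 0.154, -0.0, -0.001]
force: [-4.5, -1.3, 24.4]
finger_gap: -0.001
```

The stop is reached (force jumped to 24 N at tip z of about 51 mm). Holding, with a look at the cover.

Request:
servo_tool([
  [[0, 0, 0.5], 0, -1],
  [[0, 0, 1], 0, -1],
  [[0, 0, 1], 0, -1],
  [[0, 0, 1], 0, -1],
  [[0, 0, 1], 0, -1],
  [[0, 0, 1], 0, -1],
  [[0, 0, 1], 0, -1],
  [[0, 0, 1], 0, -1],
])

```text
t: 5.4
tcp_pos: [0.4491, 0.047, 0.2246]
tool_rot: [0.988, 0.154, 0.0, -0.001]
force: [-3.5, -1.9, 17.5]
finger_gap: -0.003
```

Run:
```python
from h import *
from station import *
s=snapshot("scene");cv2.imwrite("pics/s2.png",cv2.resize(s["image"][120:300,150:400],None,fx=2,fy=2))
P=pts(s,np.ones((384,512),bool)); c=(P[:,0]>.45)&(P[:,0]<1)&(P[:,1]>-.1)&(P[:,1]<.2)
print(P[c,2].max(),sense()["force"],sense()["tcp_pos"])
```

```text
0.4416925333884091 [-4.56779615 -1.1328996  17.71432738] [0.44919523 0.04701175 0.22458803]
```

View pics/s2.png

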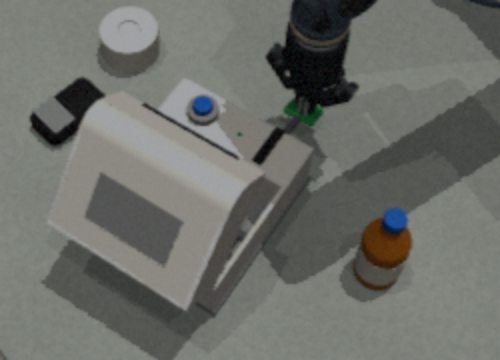

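The cover is wide open, and the pad is on its stop under the fingertips. Holding well past 2 s.

Request:
servo_tool([
  [[0, 0, 2], 0, -1],
  [[0, 0, 2], 0, -1],
  [[0, 0, 2], 0, -1],
  [[0, 0, 2], 0, -1],
  [[0, 0, 2], 0, -1],
  [[0, 0, 2], 0, -1],
  [[0, 0, 2], 0, -1],
  [[0, 0, 2], 0, -1],
])

```text
t: 6.25
tcp_pos: [0.449, 0.0471, 0.2244]
tool_rot: [0.988, 0.154, 0.001, -0.001]
force: [-5.1, -1.9, 23.7]
finger_gap: 0.002
```

Request:
servo_tool([
  [[0, 0, 2], 0, -1],
  [[0, 0, 2], 0, -1],
  [[0, 0, 2], 0, -1],
  [[0, 0, 2], 0, -1],
  [[0, 0, 2], 0, -1],
  [[0, 0, 2], 0, -1],
  [[0, 0, 2], 0, -1],
  [[0, 0, 2], 0, -1],
])

```text
t: 7.05
tcp_pos: [0.4487, 0.0471, 0.2243]
tool_rot: [0.988, 0.154, 0.002, -0.0]
force: [-5.2, -1.6, 23.9]
finger_gap: 0.002
```

Request:
servo_tool([
  [[0, 0, 2], 0, -1],
  [[0, 0, 2], 0, -1],
  [[0, 0, 2], 0, -1],
  [[0, 0, 2], 0, -1],
  [[0, 0, 2], 0, -1],
  [[0, 0, 2], 0, -1],
])

```text
t: 7.65
tcp_pos: [0.4484, 0.0472, 0.2243]
tool_rot: [0.988, 0.154, 0.002, -0.0]
force: [-5.7, -2.4, 25.2]
finger_gap: 0.002
```

Request:
servo_tool([
  [[0, 0, 1], 0, -1],
  [[0, 0, -1], 0, -1],
  [[0, 0, -3], 0, -1],
  [[0, 0, -5], 0, -1],
  [[0, 0, -7], 0, -1],
  [[0, 0, -9], 0, -1],
  [[0, 0, -11], 0, -1],
  [[0, 0, -13], 0, -1],
])

```text
t: 8.45
tcp_pos: [0.4482, 0.0473, 0.2374]
tool_rot: [0.988, 0.155, 0.002, -0.0]
force: [-3.1, -0.5, 2.7]
finger_gap: 0.002
```

Request:
servo_tool([
  [[0, 0, -2], 0, -1],
  [[0, 0, -4], 0, -1],
  [[0, 0, -6], 0, -1],
  [[0, 0, -8], 0, -1],
  [[0, 0, -10], 0, -1],
  [[0, 0, -12], 0, -1],
  [[0, 0, -14], 0, -1],
  [[0, 0, -16], 0, -1],
])

```text
t: 9.25
tcp_pos: [0.4484, 0.0473, 0.2536]
tool_rot: [0.988, 0.154, 0.002, -0.0]
force: [-1.3, 0.1, 3.5]
finger_gap: 0.001
```

Request:
servo_tool([
  [[0, 0, -2], 0, -1],
  [[0, 0, -4], 0, -1],
  [[0, 0, -6], 0, -1],
  [[0, 0, -8], 0, -1],
  [[0, 0, -10], 0, -1],
  [[0, 0, -12], 0, -1],
  [[0, 0, -14], 0, -1],
  [[0, 0, -16], 0, -1],
])

```text
t: 10.05
tcp_pos: [0.4493, 0.0471, 0.27]
tool_rot: [0.988, 0.154, 0.004, 0.0]
force: [2.8, 0.8, 3.8]
finger_gap: -0.002
```

Request:
servo_tool([
  [[0, 0, -1], 0, -1],
  [[0, 0, -2], 0, -1],
  [[0, 0, -3], 0, -1],
  [[0, 0, -4], 0, -1],
  [[0, 0, -5], 0, -1],
  [[0, 0, -6], 0, -1],
  [[0, 0, -8], 0, -1],
  [[0, 0, -10], 0, -1],
])

```text
t: 10.85
tcp_pos: [0.4478, 0.0471, 0.2796]
tool_rot: [0.988, 0.155, 0.001, -0.0]
force: [-0.2, -0.1, -1.0]
finger_gap: 0.001
```

Released. I'll rise clear, check that the cover is shut, and re-measure the button.

Request:
servo_tool([
  [[0, 0, -10], 0, -1],
  [[0, 0, -25], 0, -1],
  [[0, 0, -40], 0, -1],
  [[0, 0, -52], 0, -1],
  [[0, 0, -58], 0, -1],
  [[0, 0, -60], 0, -1],
  [[0, 0, -60], 0, -1],
])

```text
t: 11.55
tcp_pos: [0.4472, 0.0471, 0.3393]
tool_rot: [0.988, 0.155, 0.001, -0.0]
force: [0.2, 0.3, 0.6]
finger_gap: -0.002
```

Run:
```python
from h import *
from station import *
st=sense();p=st["tcp_pos"];print(st["t"],p,st["force"])
fs=[]
for n,b,g in(("scene",(252,173),(303,164)),("top",(270,200),(243,253)),("wrist",(445,40),(260,215))):
    s=snapshot(n)
    try:
        m,c,a=mask(s,(100,120,50),(125,255,255),b);q=pts(s,m);print(n,"feed",c.round(1),a,np.median(q,0).round(4),ray(s,c,.108).round(4))
        m,c,a=mask(s,(45,100,50),(75,255,255),g);q=pts(s,m);print(n,"pad",c.round(1),a,np.median(q,0).round(4))
    except Exception as e: print(n,e)
    if n=="scene":
        o=dict(np.load("scene.npz")); d=cv2.absdiff(s["image"],o["image"]).max(2)
        im=s["image"][120:300,150:400]; P=pts(s,(np.indices((384,512))[0]>160)&(np.indices((384,512))[1]<300)); c=(P[:,0]>.62)&(P[:,0]<.8)&(abs(P[:,1]-.06)<.12); print("cover top",P[c,2].max())
    fs.append(cv2.resize(s["image"][120:300,150:390] if n=="scene" else s["image"],(400,300)))
cv2.imwrite("pics/s3.png",np.hstack([fs[0],fs[2]]))
print(totool(st,np.array([.5737,-.0162,.125+.1734])-p).round(1))
```

```text
11.55 [0.44722609 0.04710315 0.33933446] [0.19220542 0.25044787 0.63296444]
scene feed [251.  172.5] 74 [ 0.574  -0.016   0.1064] [ 0.5751 -0.0146  0.108 ]
scene pad [303.  164.4] 203 [0.4516 0.0475 0.1012]
cover top 0.16726735455673525
top feed [270.3 199.4] 76 [ 0.5731 -0.0161  0.1077] [ 0.5725 -0.0168  0.108 ]
top min() iterable argument is empty
wrist feed [432.   41.1] 2027 [ 0.5706 -0.0167  0.1065] [ 0.5702 -0.0161  0.108 ]
wrist pad [255.5 203.8] 3620 [0.4494 0.0454 0.1016]
[101.   98.9  41.1]
```

View pics/s3.png

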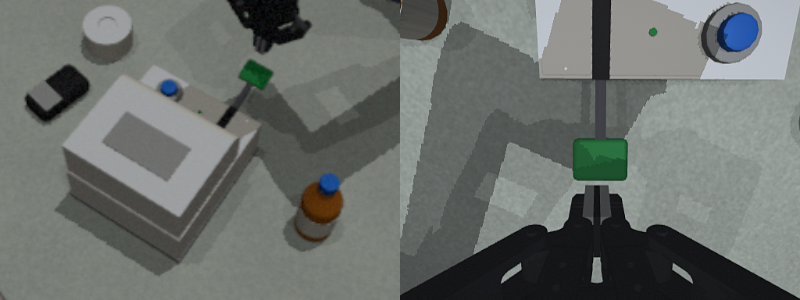

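The cover is shut again (left panel) and the pad is back at z 0.101. All views agree on the button at about (0.573, -0.016, 0.107). Moving above it.

Request:
servo_tool([
  [[12, 12, -5], 0, -1],
  [[36, 36, -10], 0, -1],
  [[62, 62, -10], 0, -1],
  [[84, 84, -5], 0, -1],
  [[95, 95, 0], 0, -1],
  [[99, 99, 0], 0, -1],
  [[99, 99, 0], 0, -1],
])

```text
t: 12.4
tcp_pos: [0.5719, -0.0171, 0.3383]
tool_rot: [0.988, 0.154, -0.0, -0.001]
force: [-1.3, 0.3, -0.6]
finger_gap: 0.002
```

Run:
```python
from h import *
from station import *
st=sense();p=st["tcp_pos"];print(st["t"],p)
print(totool(st,np.array([.572,-.0165,.107+.1734])-p).round(1))
s=snapshot("wrist");cv2.imwrite("pics/w4.png",s["image"])
```

```text
12.4 [ 0.57190724 -0.01713712  0.3382518 ]
[ 0.3 -0.5 57.9]
```

View pics/w4.png

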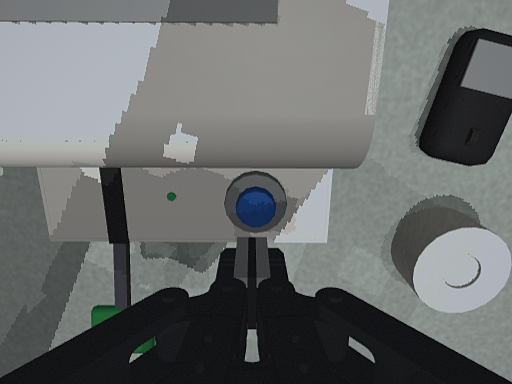

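Fingertips line up with the button (255,207) in y. The cover front is clear of them. Descending.

Request:
servo_tool([
  [[0, 0, 10], 0, -1],
  [[0, 0, 22], 0, -1],
  [[0, 0, 34], 0, -1],
  [[0, 0, 43], 0, -1],
  [[0, 0, 48], 0, -1],
  [[0, 0, 51], 0, -1],
  [[0, 0, 53], 0, -1],
  [[0, 0, 53], 0, -1],
])

```text
t: 13.25
tcp_pos: [0.5713, -0.0166, 0.2854]
tool_rot: [0.988, 0.155, -0.0, -0.001]
force: [0.3, -0.3, -0.5]
finger_gap: 0.002
```

Request:
servo_tool([
  [[0, 0, 2], 0, -1],
  [[0, 0, 4], 0, -1],
  [[0, 0, 5], 0, -1],
  [[0, 0, 6], 0, -1],
  [[0, 0, 7], 0, -1],
  [[0, 0, 8], 0, -1],
])

```text
t: 13.85
tcp_pos: [0.5713, -0.0166, 0.2776]
tool_rot: [0.988, 0.155, -0.0, -0.001]
force: [-1.1, -0.0, 1.6]
finger_gap: 0.002
```

Contact at a tip z of about 104 mm, 1.6 N. Pressing on.

Request:
servo_tool([
  [[0, 0, 1], 0, -1],
  [[0, 0, 2], 0, -1],
  [[0, 0, 3], 0, -1],
  [[0, 0, 3], 0, -1],
])

```text
t: 14.25
tcp_pos: [0.5713, -0.0166, 0.2746]
tool_rot: [0.988, 0.155, -0.0, -0.001]
force: [-1.6, -0.7, 4.0]
finger_gap: 0.001
```

Request:
servo_tool([
  [[0, 0, 1], 0, -1],
  [[0, 0, 2], 0, -1],
  [[0, 0, 2], 0, -1],
])

```text
t: 14.55
tcp_pos: [0.5712, -0.0166, 0.2743]
tool_rot: [0.988, 0.155, -0.0, -0.001]
force: [-3.9, 0.6, 13.4]
finger_gap: -0.0
```

Request:
servo_tool([
  [[0, 0, 2], 0, -1],
  [[0, 0, 2.5], 0, -1],
  [[0, 0, 2.5], 0, -1],
  [[0, 0, 2.5], 0, -1],
])

```text
t: 14.95
tcp_pos: [0.5711, -0.0165, 0.2742]
tool_rot: [0.988, 0.155, 0.0, -0.0]
force: [-4.3, 0.9, 18.2]
finger_gap: -0.001
```

Run:
```python
from h import *
from station import *
st=sense();print(st["t"],st["tcp_pos"],st["force"],st["ft_torque"])
s=snapshot("wrist");m,c,a=mask(s,(100,120,50),(125,255,255),(255,200));print(c,a,np.median(pts(s,m),0))
a=snapshot("scene");cv2.imwrite("pics/w5.png",np.hstack([cv2.resize(s["image"],(400,300)),cv2.resize(a["image"][100:280,160:400],(400,300))]))
```

```text
14.95 [ 0.57111018 -0.01650362  0.27418782] [-4.29920585  0.94291678 18.18157786] [ 0.10004491  0.86019867 -0.00382169]
[262.03403566 236.08752026] 617 [ 0.58033198 -0.01871193  0.0998066 ]
```

View pics/w5.png

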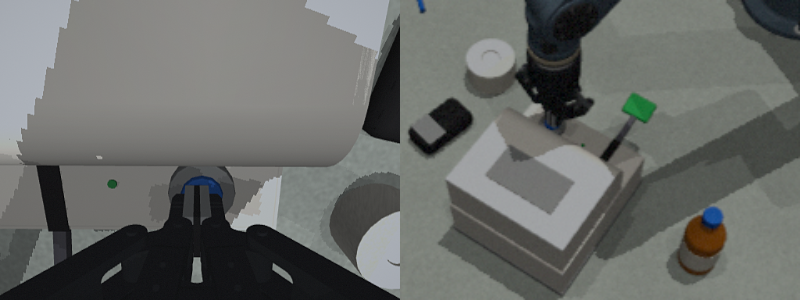

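The button sits about 6.5 mm lower (depth 0.0998), and the measured moment fits contact at the tips alone. The cover is shut and untouched. Releasing and retreating.

Request:
servo_tool([
  [[0, 0, -3], 0, -1],
  [[0, 0, -6], 0, -1],
  [[0, 0, -10], 0, -1],
  [[0, 0, -18], 0, -1],
  [[0, 0, -32], 0, -1],
  [[0, 0, -50], 0, -1],
  [[0, 0, -70], 0, -1],
  [[0, 0, -85], 0, -1],
])

```text
t: 15.85
tcp_pos: [0.5713, -0.0166, 0.3603]
tool_rot: [0.988, 0.155, 0.001, -0.0]
force: [0.3, 0.0, -0.2]
finger_gap: -0.002
```

Request:
servo_tool([
  [[-15, 0, -10], 0, -1],
  [[-40, 0, -20], 0, -1],
  [[-70, 0, -25], 0, -1],
  [[-90, 0, -25], 0, -1],
  [[-100, 0, -25], 0, -1],
  [[-100, 0, -25], 0, -1],
  [[-100, 0, -25], 0, -1],
])

```text
t: 16.55
tcp_pos: [0.4769, -0.0474, 0.3853]
tool_rot: [0.988, 0.155, 0.001, 0.0]
force: [-0.0, -0.3, -0.9]
finger_gap: -0.004
```

Run:
```python
from h import *
from station import *
st=sense();print(st["t"],st["tcp_pos"],st["force"],abs(st["qd"]).max())
s=snapshot("scene")
m,c,a=mask(s,(100,120,50),(125,255,255),(252,173));print("feed",c,a,np.median(pts(s,m),0).round(4))
m,c,a=mask(s,(45,100,50),(75,255,255),(303,164));print("pad",c,a,np.median(pts(s,m),0).round(4))
o=np.load("scene.npz");d=abs(s["z_map"]-o["z_map"])>.01
print("changed depth: printer/bottle/roll/mouse region",d[150:275,150:370].sum(), d[225:265,325:358].sum(),d[122:155,197:232].sum(),d[158:192,163:205].sum())
cv2.imwrite("pics/s6.png",s["image"])
```

```text
16.55 [ 0.47691719 -0.04739928  0.3853464 ] [-0.03459329 -0.32421348 -0.88198157] 0.01499680792290374
feed [250.89041096 172.39726027] 73 [ 0.5748 -0.0153  0.1064]
pad [303.17924528 164.4245283 ] 212 [0.4511 0.0475 0.1014]
changed depth: printer/bottle/roll/mouse region 331 11 21 20
```

View pics/s6.png

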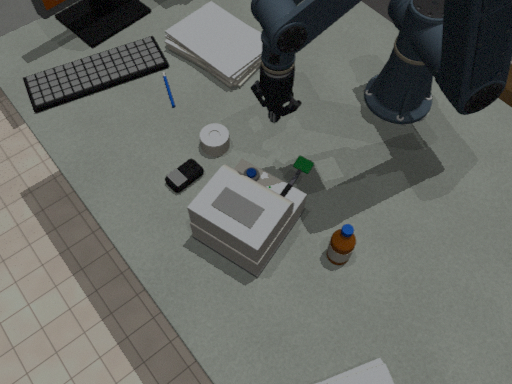

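The arm is clear. The cover is shut, the lever and button are back up, and the roll, bottle and mouse are where they started.

```bash
python3 -c "
from station import *
print(sign_off())"
```

```text
the job is handed in; nothing more can be done
None
```

The job is done and handed in at about 16.6 s, and every step was carried out in the order asked.

- **Lever down:** I pressed it onto its stop with the shut fingertips, reaching 17–25 N with the pad top at about 51 mm. A picture showed the cover wide open. I held it there for about 3 s.
- **Lever up:** I let it rise at about 20 mm/s, with the fingertips in contact until it was at rest. The cover's closing speed was not measured directly.
- **Feed button:** With the cover shut, I pressed it until it stopped, after about 6 mm of travel and at 18 N, then released it.

**Final checks:** The pad is back at 101 mm and the button at 106 mm, both as at the start, and the cover is shut. The roll, bottle and mouse are at their original image positions; the 10 mm depth comparison flagged only 11–21 pixels around each. The arm is clear, with about zero force on it. No check failed. The one small mismatch was the wrist camera placing the button about 3 mm nearer the robot than the other two views; I aimed between them.

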